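# Unclip the microscope lamp cover

### The arm

A 6-joint arm with a two-finger parallel gripper is mounted at the origin on the work surface. World frame = base frame: x ahead of the robot, y to its left, z up, the work surface at z = 0. Lengths are in m, angles in degrees, forces in N, time in s.
With the tool pointing down it reaches from about 0.4 to 0.825 m from the base axis. Payload 7 kg.
Tool frame: the origin (TCP) lies at the very end of the fingers, on their centre line; the grasp point (between the pads) lies 19 mm behind it; x points along the fingers, y is the direction in which the jaws open and shut, and the axes are right-handed (so a half turn about x gives the same grasp; the last joint's range is limited). The gripper opens to 88 mm and grips with 3 to 60 N. Pads are 19 mm wide; open, the fingers measure 130 mm over their backs; the gripper's body (78 mm by 193 mm) begins 47 mm behind the grasp point.
Start: joints at [87.897, 20.546, 0.682, 0, -70.136, -16.507], TCP at [0.215, 0.64, 0.227] pointing down, gripper open.
Joint ranges: [-176.03, 176.03], [-82.01, 121.73], [-58.28, 71.71], [-173.87, 95.51], [-174.79, -0.11], [-173.66, 173.66]. Speed limits (degrees/s): [136.94, 136.94, 172.46, 180, 180, 180].

### API

Orientations are given as [roll, pitch, yaw] about the fixed x, y, z axes, in that order (R = Rz(yaw) Ry(pitch) Rx(roll)).
In Python, from plant import * gives the robot as it stands. The module is installed in compiled form; this text tells all that it offers.
- The arm moves only by the shell command python3 -m creep 'ROWS' [FORCE]. ROWS is a JSON object of lists of equal length, an entry for each row: "jaw": the closure, from -1 (fully open) to 1 (shut); "translation": the shift along the tool's x, y, z in m, a list of three; "roll": the turn about the tool's x in rad. A call has exactly 10 rows; each row shifts and turns the commanded pose from where the row before left it, along the tool's axes as they then stand; what a row does not reach is not made up. A row lasts 1/10 s, in which the tool goes at most 50 mm and 8.59 degrees, less where a joint would pass 70% of its speed; a pose out of reach is approached as far as the arm can. A call with a gripper value outside its range is refused whole. The fingers move at their own pace and stop on an object; FORCE is the grip in N (left out, the last holds). Time passes only in rows, so rows that do not move let the fingers close, or fill a call up. It gives the time, the measured TCP pose, the force and the opening at its end, in the units of the state.
- get_state(): the state, without advancing time (a new reading comes with each control period).
- capture(name): name is "scene" or "side" or "wrist"; returns a dict with "image" (384x512x3 uint8, red, green, blue), "fovy" (degrees; the focal length in pixels is half the picture's height over the tangent of half this angle, whatever the lens; pixels are square), "cx", "cy" (the principal point, pixels), "pose" (4x4, takes a point from camera to world coordinates); the wrist camera has in their place "tool_from_camera" (4x4, takes a point from camera to tool coordinates, whose origin is the TCP and whose axes are the tool frame's). Camera axes: x right, y up, looking along -z (the intrinsics and any distortion apply to the point x, -y, -z); pixel columns grow to the right and rows downward; lengths in m; the calibration is good to about 2 mm. A picture is of the moment at which its call begins: read the wrist's pose just before it. There is no depth.
- close_job(): hands the job in, once; it reports no verdict.
The state is a dict: "time_s": time; "joints": joint angles; "qd": joint speeds; "joint_torque": joint torques, N m; "tcp_pos": TCP position; "eef_rot": TCP orientation; "contact_force": force on the tool from outside, world axes, zero at the start; "moment": the same for the moment, N m; "gripper_width": finger opening in m.
Only numpy, scipy, OpenCV 4.12 (cv2) and the standard library are available. Lean on these libraries where they do the work, as an engineer would, in place of code of your own. Each camera call takes 0.05 s, during which the arm holds its last target.

### The job

The lamp of the microscope illuminator has to be changed. Squeeze the two snap tabs of the long, slotted cover together, lift that cover straight off its housing and set it down gently, right side up, inside the empty metal tray. Leave the short, plain cover on the other housing clipped in place.

Things in the scene. Friction and masses are not known exactly. Their poses are not given: they have to be found in the camera images.
- long_cover: Cover to take off: grey plastic plate 124 x 68 x 4 mm, 3 dark slots at each end, fitted in a white housing 160 x 116 x 62 mm tall, flat top. Two tabs stand at mid-length. Origin: centre of the plate's underside, level with the housing top (62 mm); x along the length, y tab to tab, z up. Ribs reach 15 mm below, so on a floor its origin is 15 mm above it. 0.13 kg; 3 mm side play.
- long_cover_tab_a (a joint): Inward travel (m) of the +y tab; one at -y mirrors it. Leaves 24 mm wide (x), 4 thick, tops 36 mm above the plate's underside, outer faces 48 mm apart (28 fully squeezed). Each slides inward 0 to 0.010 against a spring (1.5 to 6.5 N); its hook, under the housing top, lets go at 6 mm: hold both fully squeezed while lifting straight up. They spring back out when let go.
- tray: Empty aluminium tray, fixed to the bench, 200 mm (x) by 160 mm (y), 24 mm high, walls and floor 4 mm thick. Origin: centre of its underside on the bench; x along its length, z up.
- short_cover: Short cover, to be left alone: same grey plastic and same two tabs, but only 88 mm long and without slots, fitted in the other white housing (140 x 116 x 62 mm tall). Origin and axes as for the long cover.
Things that resemble listed ones, but are neither listed nor needed, are in the scene too. Leave any green look-alike of the long_cover alone.

How it is judged:
By the outcome, as a careful person would: the job done as asked, in the order asked, and still so for the second after the job is handed in, with the robot touching nothing.
It also fails if it takes over 40 s, if anything falls off the work surface, if the arm or the gripper's body presses on something with over 40 N, if the wrist force passes 120 N, or if a joint passes its speed limit or range.

## Working session

There is one attempt and no reset: what is moved stays moved. The work goes in short steps, Python scripts to look and compute and a shell command to move; the robot and the scene stay as the last step left them, time stands still between calls to the robot, and variables do not carry over. Pictures are saved under pics/ and viewed, and the job is handed in when it is done.

```bash
mkdir -p pics; python3 - <<'E'
from plant import *
import cv2,numpy as np
s=get_state(); print(s)
for n in ["scene","side","wrist"]:
    c=capture(n); cv2.imwrite(f"pics/{n}0.png",c["image"][:,:,::-1])
    print(n,{k:(np.round(v,4).tolist() if hasattr(v,'tolist') else v) for k,v in c.items() if k!="image"})
E
```

```text
{'time_s': 0.0, 'joints': array([ 8.78961106e+01,  2.05903018e+01,  6.33562136e-01, -1.99198612e-02,
       -7.01339673e+01, -1.65063949e+01]), 'qd': array([ 0.02232762,  0.00396484,  0.01714177,  0.00398862, -0.00873497,
        0.01789964]), 'joint_torque': array([-1.81729833e-03, -5.82709551e+01,  2.93066347e+01,  6.99767813e+00,
        7.04115533e-03, -1.54875320e-04]), 'tcp_pos': array([0.21528898, 0.63923978, 0.22563448]), 'eef_rot': array([  94.84336983,   89.90737967, -103.77369848]), 'contact_force': array([-1.08329091,  0.07464258,  0.24496996]), 'moment': array([ 0.02052309, -0.05814327, -0.06162251]), 'gripper_width': 0.08811105502308202}
scene {'fovy': 53.72753478185169, 'cx': 257.06485187015517, 'cy': 192.76372429761224, 'pose': [[-0.2238, -0.7723, 0.5945, 0.9931], [0.9745, -0.1663, 0.1508, 0.1625], [-0.0176, 0.6131, 0.7898, 0.8079], [0.0, 0.0, 0.0, 1.0]]}
side {'fovy': 49.61144448211404, 'cx': 263.99066103152137, 'cy': 189.84705678296538, 'pose': [[0.9972, 0.0558, -0.0496, 0.4136], [-0.0743, 0.6832, -0.7265, -0.6767], [-0.0066, 0.7281, 0.6854, 0.7329], [0.0, 0.0, 0.0, 1.0]]}
wrist {'fovy': 68.88994636513529, 'cx': 255.07886887518922, 'cy': 190.79363029777235, 'tool_from_camera': [[0.0001, 0.3065, -0.9519, -0.1595], [1.0, 0.0001, 0.0002, -0.0006], [0.0002, -0.9519, -0.3065, -0.0837], [0.0, 0.0, 0.0, 1.0]]}
```

View pics/scene0.png

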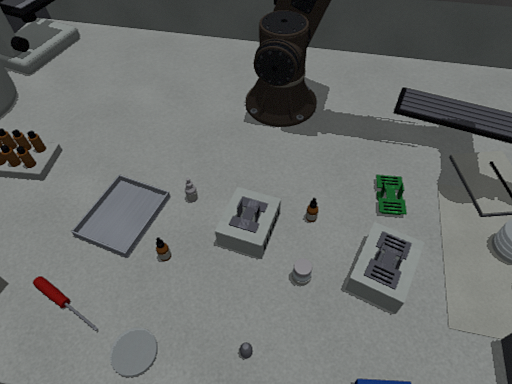

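View pics/side0.png

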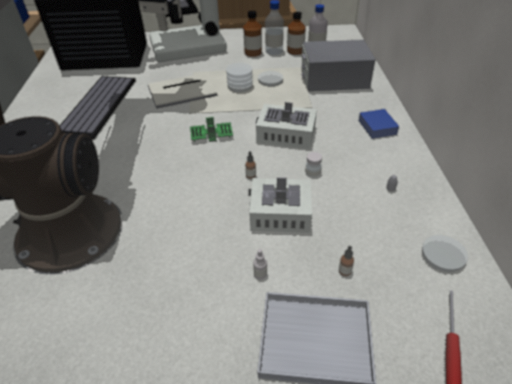

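View pics/wrist0.png

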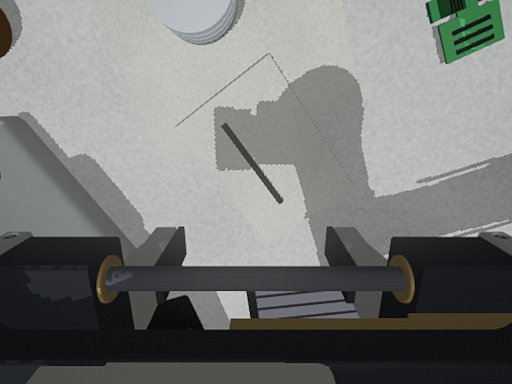

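The scene view shows the slotted long cover at about (388,260), the plain short cover at (248,213), the green look-alike at (390,195) and the tray at (122,215). I'll enlarge these areas to measure them.

```bash
python3 - <<'E'
import cv2
a=cv2.imread("pics/scene0.png");b=cv2.imread("pics/side0.png")
cv2.imwrite("pics/c1.png",cv2.resize(a[215:315,335:435],None,fx=6,fy=6,interpolation=cv2.INTER_CUBIC))
cv2.imwrite("pics/c2.png",cv2.resize(b[90:160,245:330],None,fx=8,fy=8,interpolation=cv2.INTER_CUBIC))
E
cat > h.py <<'E'
import numpy as np
def ray(c,u,v):
    f=c["image"].shape[0]/2/np.tan(np.radians(c["fovy"]/2))
    d=np.array([(u-c["cx"])/f,-(v-c["cy"])/f,-1.0])
    P=c["pose"]; return P[:3,3],P[:3,:3]@d
def onz(c,u,v,z):
    o,d=ray(c,u,v); return o+d*(z-o[2])/d[2]
E
```

```text
(no output)
```

View pics/c1.png

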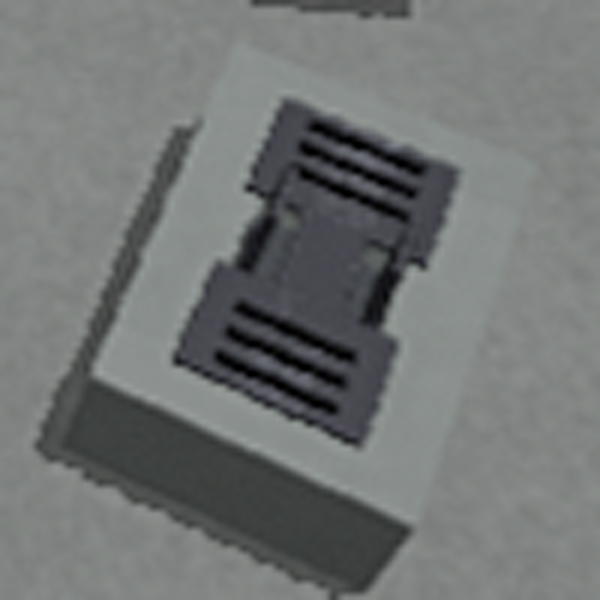

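View pics/c2.png

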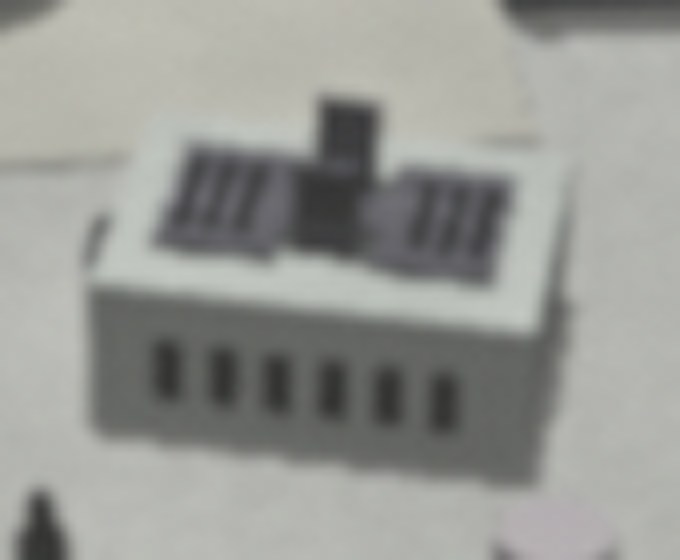

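```bash
python3 - <<'E'
from plant import *
from h import *
a=capture("scene");b=capture("side")
def rep(n,c,pts,z,ox=0,oy=0,s=1):
    W=np.array([onz(c,(p[0]+.5)/s-.5+ox,(p[1]+.5)/s-.5+oy,z)[:2] for p in pts])
    print(n,W.round(4).tolist(),"ctr",W.mean(0).round(4))
    for i in range(4):
        d=W[(i+1)%4]-W[i]; print("  ",np.linalg.norm(d).round(4),np.degrees(np.arctan2(d[1],d[0])).round(1))
rep("plate",a,[(290,97),(460,165),(362,447),(175,360)],.066,335,215,6)
rep("hous",a,[(245,42),(535,165),(412,527),(95,378)],.062,335,215,6)
rep("hous side",b,[(155,128),(578,152),(545,332),(90,285)],.062,245,90,8)
rep("plate side",b,[(188,145),(515,180),(492,282),(155,245)],.066,245,90,8)
rep("tray",a,[(122,177),(170,187),(123,254),(74,238)],.024)
rep("tray side",b,[(270,295),(367,300),(371,380),(259,375)],.024)
E
```

```text
plate [[0.4811, 0.3265], [0.4979, 0.3886], [0.6192, 0.3541], [0.6003, 0.29]] ctr [0.5496 0.3398]
   0.0644 74.8
   0.1261 -15.9
   0.0668 -106.5
   0.1246 163.0
hous [[0.4564, 0.3097], [0.4893, 0.417], [0.6427, 0.3717], [0.6111, 0.2638]] ctr [0.5499 0.3405]
   0.1123 73.0
   0.16 -16.5
   0.1125 -106.3
   0.1614 163.5
hous side [[0.4895, 0.4029], [0.6447, 0.373], [0.6143, 0.2604], [0.459, 0.302]] ctr [0.5519 0.3346]
   0.1581 -10.9
   0.1166 -105.1
   0.1608 165.0
   0.1054 73.2
plate side [[0.5003, 0.3837], [0.6173, 0.35], [0.5994, 0.2862], [0.4833, 0.3191]] ctr [0.5501 0.3348]
   0.1217 -16.0
   0.0664 -105.7
   0.1207 164.2
   0.0668 75.2
tray [[0.4274, -0.3597], [0.4328, -0.2183], [0.6461, -0.2537], [0.6313, -0.3894]] ctr [ 0.5344 -0.3053]
   0.1415 87.8
   0.2162 -9.4
   0.1365 -96.2
   0.206 171.7
tray side [[0.4543, -0.2264], [0.6408, -0.2523], [0.6088, -0.4025], [0.4226, -0.3798]] ctr [ 0.5316 -0.3152]
   0.1883 -7.9
   0.1536 -102.0
   0.1876 173.0
   0.1567 78.3
```

```bash
cat >> h.py <<'E'
from scipy.spatial.transform import Rotation as Ro
def tool(s):
    R=Ro.from_euler('xyz',s["eef_rot"],degrees=True).as_matrix(); return R,np.array(s["tcp_pos"])
def wcap(s,c):
    R,p=tool(s); T=np.eye(4);T[:3,:3]=R;T[:3,3]=p
    c["pose"]=T@c["tool_from_camera"]; return c
def plan(s,target,ydeg):
    R,p=tool(s); yd=np.degrees(np.arctan2(R[1,1],R[0,1]))
    print("axes",R.round(3).tolist(),"ydir",yd.round(2),"z",p)
    # turn about tool x (down): +roll turns y clockwise from above
    dy=(ydeg-yd+90)%180-90
    print("yaw turn",round(dy,2),"roll rad",round(-np.radians(dy),4),"shift tool now",(R.T@(np.array(target)-p)).round(4))
E
python3 - <<'E'
from plant import *
from h import *
plan(get_state(),[.55,.339,.2],74)
E
```

```text
axes [[-0.0, -0.319, -0.948], [-0.001, -0.948, 0.319], [-1.0, 0.001, -0.0]] ydir -108.61 z [0.21538381 0.63948335 0.22611184]
yaw turn 2.61 roll rad -0.0456 shift tool now [ 0.0263  0.1779 -0.413 ]
```

```bash
python3 -m creep '{"jaw":[-1,-1,-1,-1,-1,-1,-1,-1,-1,-1],"translation":[[0,0.018,-0.041],[0,0.018,-0.041],[0,0.018,-0.041],[0,0.018,-0.041],[0,0.018,-0.041],[0,0.018,-0.041],[0,0.018,-0.041],[0,0.018,-0.041],[0,0.018,-0.041],[0,0.017,-0.041]],"roll":[0,0,0,0,0,0,0,0,-0.02,-0.025]}'
python3 - <<'E'
from plant import *
from h import *
import cv2
s=get_state();c=capture("wrist");cv2.imwrite("pics/w1.png",c["image"][:,:,::-1])
np.save("w1.npy",wcap(s,c)["pose"])
plan(s,[.55,.339,.2],74)
E
```

```text
time_s: 1.25
tcp_pos: [0.5485, 0.3384, 0.2267]
eef_rot: [-104.7, 90.0, 59.3]
contact_force: [0.4, 0.9, -0.2]
gripper_width: 0.0876
axes [[0.0, -0.275, -0.961], [0.0, -0.961, 0.275], [-1.0, -0.0, -0.0]] ydir -105.98 z [0.54849214 0.33839898 0.22674076]
yaw turn -0.02 roll rad 0.0004 shift tool now [ 0.0267 -0.001  -0.0013]
```

View pics/w1.png

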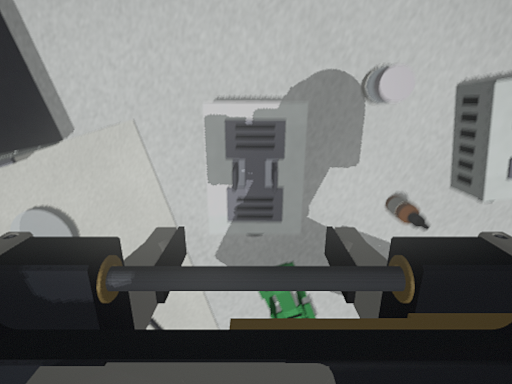

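The wrist view shows the slotted cover between the open fingers. The plate spans about (226–284, 119–221) and the tabs are near (237,175) and (275,175). I'll measure the plate edges.

```bash
python3 - <<'E'
import cv2
a=cv2.imread("pics/w1.png")
cv2.imwrite("pics/w1c.png",cv2.resize(a[95:240,195:315],None,fx=4.1,fy=4.1,interpolation=cv2.INTER_CUBIC))
E
```

```text
(no output)
```

View pics/w1c.png

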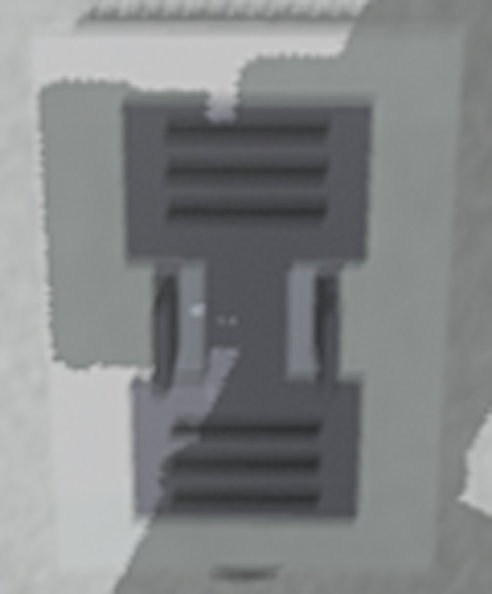

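```bash
python3 - <<'E'
from plant import *
from h import *
s=get_state();c=wcap(s,capture("wrist"));R,p=tool(s)
def rep(n,pts,z):
    W=np.array([onz(c,(q[0]+.5)/4.1-.5+195,(q[1]+.5)/4.1-.5+95,z)[:2] for q in pts])
    print(n,W.mean(0).round(4))
    for i in range(4):
        d=W[(i+1)%4]-W[i]; print("  ",np.linalg.norm(d).round(4),np.degrees(np.arctan2(d[1],d[0])).round(1))
    m=np.array([*W.mean(0),z]); print("  tool",(R.T@(m-p)).round(4))
rep("plate",[(124,102),(373,105),(356,520),(133,515)],.066)
rep("hous",[(30,35),(462,30),(437,575),(57,572)],.062)
rep("tabs top",[(155,265),(337,265),(338,380),(155,388)],.098)
E
```

```text
plate [0.5551 0.3346]
   0.0674 -106.7
   0.1224 163.4
   0.0676 72.5
   0.1215 -16.7
  tool [ 0.1604 -0.001  -0.0025]
hous [0.5539 0.3349]
   0.1163 -105.4
   0.1622 164.5
   0.1186 73.4
   0.1598 -16.4
  tool [ 0.1644 -0.001  -0.0012]
tabs top [0.5621 0.3326]
   0.0463 -106.1
   0.0306 165.8
   0.0481 76.6
   0.0328 -17.5
  tool [ 0.1284 -0.001  -0.0097]
```

```bash
python3 -m creep '{"jaw":[-1,-1,-1,-1,-1,-1,-1,-1,-1,-1],"translation":[[0.01,-0.001,-0.002],[0.02,0,0],[0.025,0,0],[0.025,0,0],[0.025,0,0],[0.02,0,0],[0.01,0,0],[0.005,0,0],[0,0,0],[0,0,0]],"roll":[0.007,0,0,0,0,0,0,0,0,0]}'
python3 - <<'E'
from plant import *
from h import *
import cv2
s=get_state();c=capture("wrist");cv2.imwrite("pics/w2.png",c["image"][:,:,::-1])
plan(s,[.5551,.3346,.071],73.6)
c=capture("side");cv2.imwrite("pics/s2.png",cv2.resize(c["image"][70:170,220:350,::-1],None,fx=5,fy=5))
E
```

```text
time_s: 2.35
tcp_pos: [0.55, 0.3409, 0.0875]
eef_rot: [-124.3, 89.9, 39.3]
contact_force: [0.2, -0.1, 0.2]
gripper_width: 0.088
axes [[0.001, -0.282, -0.959], [0.001, -0.959, 0.282], [-1.0, -0.001, -0.001]] ydir -106.41 z [0.549951   0.34091421 0.0874859 ]
yaw turn 0.01 roll rad -0.0001 shift tool now [ 0.0165  0.0046 -0.0067]
```

View pics/w2.png

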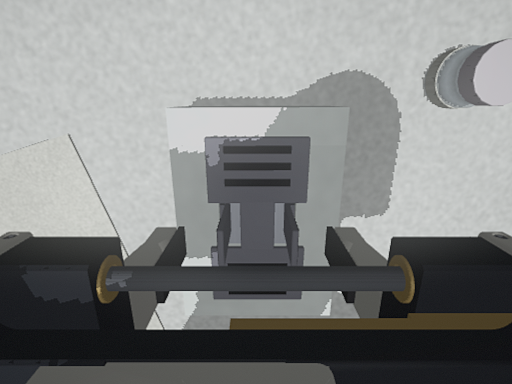

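View pics/s2.png

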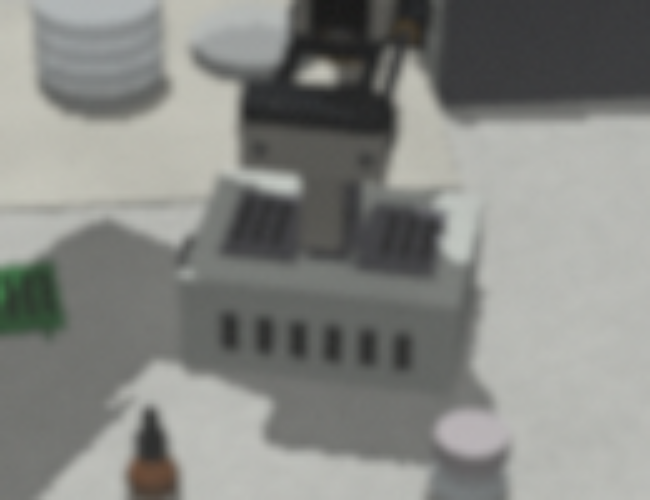

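```bash
python3 - <<'E'
from plant import *
from h import *
import cv2
P=[]
for i in range(4):
    s=get_state(); c=wcap(s,capture("wrist")); P.append(s["tcp_pos"])
print(np.round(P,4).tolist(), s["contact_force"])
R,p=tool(s)
for q,z in [((205,137),.066),((310,137),.066),((256,107),.062),((217,203),.098),((299,203),.098)]:
    print(q,(R.T@(onz(c,*q,z)-p)).round(4))
cv2.imwrite("pics/w2c.png",cv2.resize(c["image"][120:310,180:340,::-1],None,fx=3.1,fy=3.1,interpolation=cv2.INTER_CUBIC))
E
```

```text
[[0.5501, 0.3408, 0.0877], [0.55, 0.3407, 0.0876], [0.55, 0.3406, 0.0875], [0.5499, 0.3405, 0.0873]] [-0.1564867   0.06181213  0.14430402]
(205, 137) [ 0.0214 -0.0326 -0.0616]
(310, 137) [ 0.0213  0.0345 -0.0616]
(256, 107) [ 0.0253  0.     -0.0799]
(217, 203) [-0.0107 -0.0221 -0.0285]
(299, 203) [-0.0107  0.0243 -0.0285]
```

View pics/w2c.png

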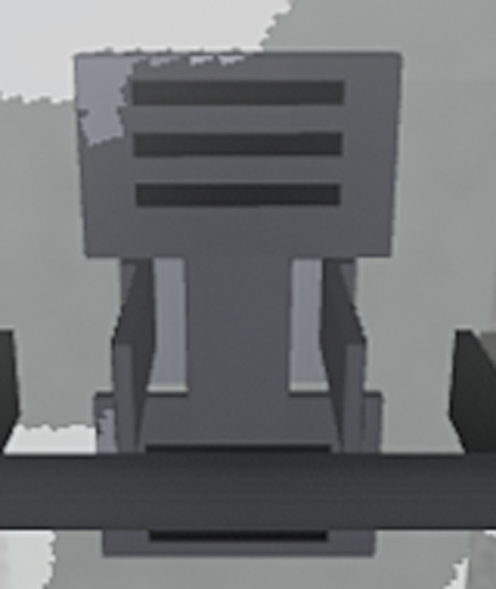

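The tool is centred to about 1 mm in both directions. I'll lower it onto the tabs and squeeze.

```bash
python3 -m creep '{"jaw":[-1,-1,-1,-1,1,1,1,1,1,1],"translation":[[0.005,0.001,0],[0.006,0,0],[0.005,0,0],[0,0,0],[0,0,0],[0,0,0],[0,0,0],[0,0,0],[0,0,0],[0,0,0]],"roll":[0,0,0,0,0,0,0,0,0,0]}' 30
python3 - <<'E'
from plant import *
from h import *
import cv2
s=get_state();c=capture("wrist");cv2.imwrite("pics/w3.png",c["image"][:,:,::-1]);print(s["gripper_width"],s["contact_force"],s["tcp_pos"])
E
```

```text
time_s: 3.65
tcp_pos: [0.5494, 0.3394, 0.0707]
eef_rot: [-118.8, 90.0, 44.7]
contact_force: [0.1, -0.6, 0.1]
gripper_width: 0.0452
0.04516133177348568 [ 0.14534684 -0.61008036  0.05793501] [0.54942825 0.33943921 0.07070463]
```

View pics/w3.png

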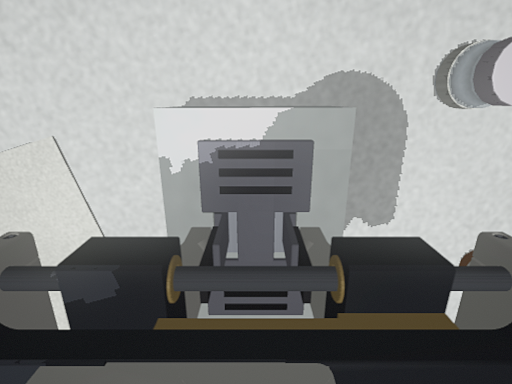

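The fingers have just reached the tabs (45 mm opening). I'll keep closing.

```bash
python3 -m creep '{"jaw":[1,1,1,1,1,1,1,1,1,1],"translation":[[0,0,0],[0,0,0],[0,0,0],[0,0,0],[0,0,0],[0,0,0],[0,0,0],[0,0,0],[0,0,0],[0,0,0]],"roll":[0,0,0,0,0,0,0,0,0,0]}' 30
python3 - <<'E'
from plant import *
import cv2
s=get_state();c=capture("wrist");cv2.imwrite("pics/w4.png",c["image"][:,:,::-1]);print(s["gripper_width"],s["contact_force"],s["tcp_pos"])
E
```

```text
time_s: 4.7
tcp_pos: [0.5494, 0.3394, 0.0708]
eef_rot: [-135.2, 90.0, 28.3]
contact_force: [-1.4, -1.0, 5.3]
gripper_width: 0.0267
0.026709078602336074 [-1.42811836 -0.98492621  5.32860314] [0.54943834 0.33938224 0.07084224]
```

View pics/w4.png

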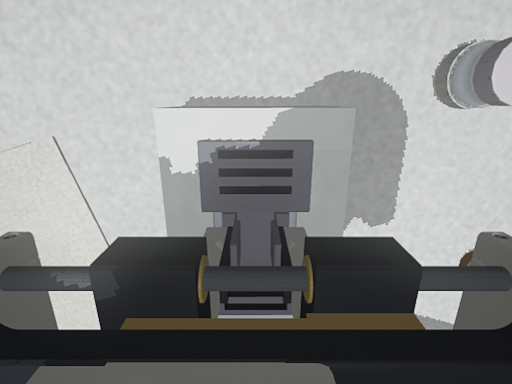

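```bash
python3 -m creep '{"jaw":[1,1,1,1,1,1,1,1,1,1],"translation":[[-0.004,0,0],[-0.005,0,0],[-0.005,0,0],[-0.006,0,0],[-0.008,0,0],[-0.01,0,0],[-0.012,0,0],[-0.015,0,0],[-0.015,0,0],[-0.01,0,0]],"roll":[0,0,0,0,0,0,0,0,0,0]}' 30
python3 - <<'E'
from plant import *
import cv2
s=get_state();print(s["gripper_width"],s["contact_force"],s["tcp_pos"])
for n in ["wrist","side"]:
    c=capture(n);cv2.imwrite(f"pics/{n}5.png",c["image"][:,:,::-1])
E
```

```text
time_s: 5.75
tcp_pos: [0.5498, 0.3397, 0.1627]
eef_rot: [-122.5, 89.9, 41.1]
contact_force: [0.0, -0.1, -1.4]
gripper_width: 0.0266
0.026585923698528923 [ 0.04339557 -0.13920625 -1.40838568] [0.5497897  0.33968689 0.16269503]
```

View pics/wrist5.png

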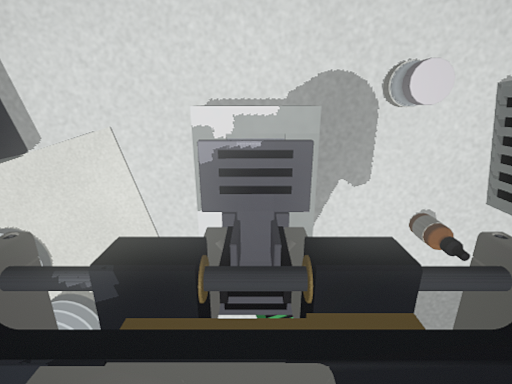

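View pics/side5.png

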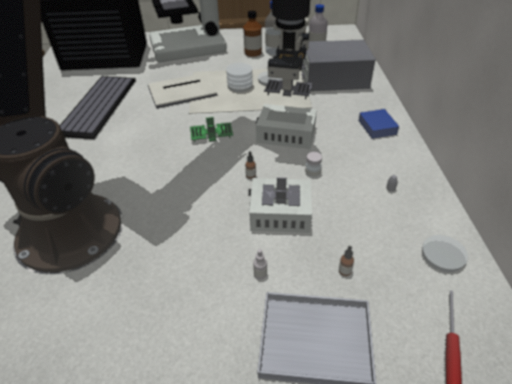

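The cover has lifted clear of the housing, and the wrist force equals its weight. I'll carry it up and across to the tray.

```bash
python3 -m creep '{"jaw":[1,1,1,1,1,1,1,1,1,1],"translation":[[-0.02,0,0],[-0.03,0.01,-0.003],[-0.01,0.03,-0.008],[0,0.039,-0.01],[0,0.039,-0.01],[0,0.039,-0.01],[0,0.039,-0.01],[0,0.039,-0.01],[0,0.039,-0.01],[0,0.039,-0.01]],"roll":[0,0,0,0,0,0,0,0,0,0]}' 30
python3 -m creep '{"jaw":[1,1,1,1,1,1,1,1,1,1],"translation":[[0,0.039,-0.01],[0,0.039,-0.011],[0,0.039,-0.011],[0,0.039,-0.011],[0,0.039,-0.011],[0,0.039,-0.011],[0,0.039,-0.011],[0,0.03,-0.008],[0,0.01,-0.004],[0,0,0]],"roll":[0,0,0,0,0,0,0,0,-0.06,-0.07]}' 30
python3 - <<'E'
from plant import *
from h import *
import cv2
s=get_state();print(s["gripper_width"],s["contact_force"],s["tcp_pos"])
plan(s,[.533,-.31,.2],81)
for n in ["wrist","side"]:
    c=capture(n);cv2.imwrite(f"pics/{n}6.png",c["image"][:,:,::-1])
E
```

```text
time_s: 6.85
tcp_pos: [0.5378, 0.0146, 0.2202]
eef_rot: [15.0, 90.0, 178.5]
contact_force: [0.4, -0.5, -1.7]
gripper_width: 0.0269
time_s: 7.85
tcp_pos: [0.5336, -0.3107, 0.2193]
eef_rot: [-6.4, 89.9, 164.6]
contact_force: [-0.0, 0.5, -0.5]
gripper_width: 0.0267
0.026714241495539547 [-0.04296278  0.54474348 -0.51586317] [ 0.53361711 -0.31070314  0.21927829]
axes [[-0.002, -0.156, -0.988], [0.0, -0.988, 0.156], [-1.0, -0.0, 0.002]] ydir -99.0 z [ 0.53361711 -0.31070314  0.21927829]
yaw turn -0.0 roll rad 0.0 shift tool now [ 0.0193 -0.0006  0.0007]
```

View pics/wrist6.png

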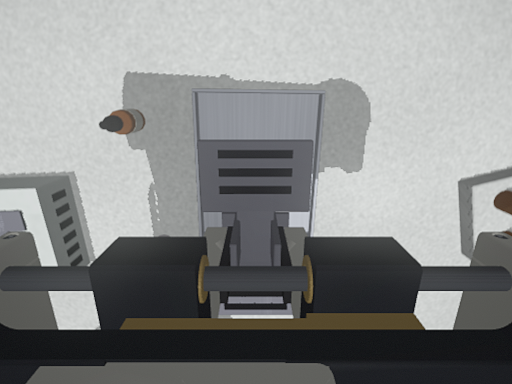

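View pics/side6.png

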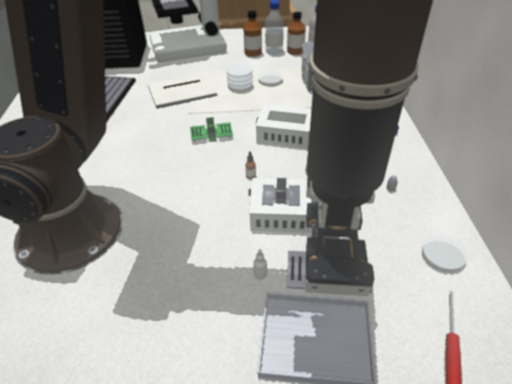

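```bash
python3 - <<'E'
from plant import *
from h import *
import cv2
s=get_state();c=wcap(s,capture("wrist"));R,p=tool(s); print(p)
cv2.imwrite("pics/w7c.png",cv2.resize(c["image"][80:250,180:340,::-1],None,fx=3.5,fy=3.5,interpolation=cv2.INTER_CUBIC))
for q in [(192,91),(325,92),(312,200),(200,200)]:
    w=onz(c,*q,.024);print(q,w.round(4),(R.T@(w-p)).round(4))
E
```

```text
[ 0.53381012 -0.3093399   0.21959811]
(192, 91) [ 0.639 -0.249  0.024] [ 0.1955 -0.076  -0.0948]
(325, 92) [ 0.613  -0.4059  0.024 ] [ 0.1954  0.083  -0.0936]
(312, 200) [ 0.4786 -0.3775  0.024 ] [0.1956 0.076  0.0436]
(200, 200) [ 0.5022 -0.2285  0.024 ] [ 0.1957 -0.0748  0.0436]
```

View pics/w7c.png

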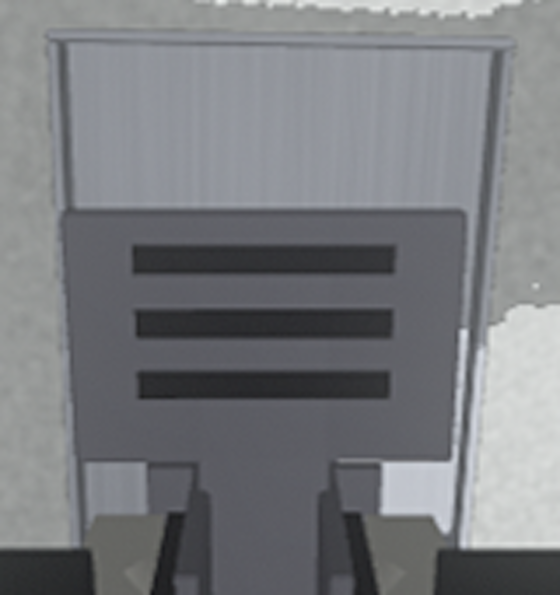

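```bash
python3 - <<'E'
from plant import *
from h import *
s=get_state();c=wcap(s,capture("wrist"));R,p=tool(s); print(p)
for q in [(193.4,90.5),(327,91.4),(312.9,234),(202.9,234)]:
    w=onz(c,*q,.024);print(q,(R.T@(w-p)).round(4))
E
```

```text
[ 0.53396413 -0.30896398  0.21984126]
(193.4, 90.5) [ 0.1958 -0.0743 -0.0953]
(327, 91.4) [ 0.1957  0.0854 -0.0943]
(312.9, 234) [0.1959 0.0805 0.0944]
(202.9, 234) [ 0.196  -0.0739  0.0944]
```

```bash
python3 -m creep '{"jaw":[1,1,1,1,1,1,1,1,1,1],"translation":[[0.01,0.002,0.003],[0.025,0.002,0.002],[0.03,0,0],[0.03,0,0],[0.03,0,0],[0.025,0,0],[0.015,0,0],[0.008,0,0],[0.004,0,0],[0,0,0]],"roll":[0,0,0,0,0,0,0,0,0,0]}' 30
python3 - <<'E'
from plant import *
import cv2
s=get_state();print(s["gripper_width"],s["contact_force"],s["tcp_pos"])
for n in ["wrist","side"]:
    c=capture(n);cv2.imwrite(f"pics/{n}8.png",c["image"][:,:,::-1])
E
```

```text
time_s: 9.05
tcp_pos: [0.5288, -0.312, 0.0435]
eef_rot: [23.1, 90.0, -165.8]
contact_force: [0.1, -0.1, -0.1]
gripper_width: 0.0271
0.027073096574412665 [ 0.05457303 -0.0984673  -0.09540601] [ 0.528825   -0.3119519   0.04349183]
```

View pics/wrist8.png

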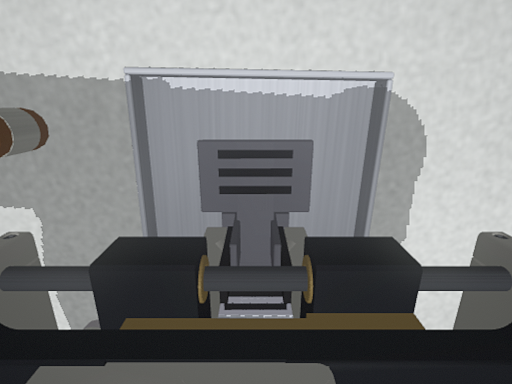

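View pics/side8.png

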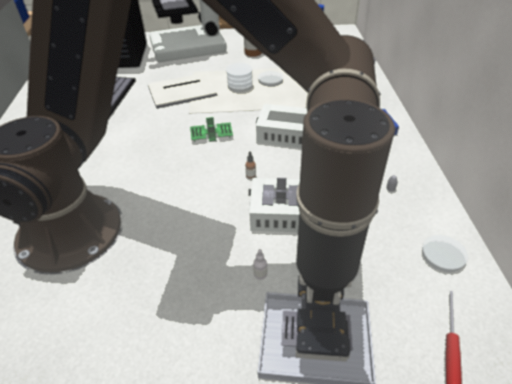

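The cover is centred over the tray, so I'll lower it gently.

```bash
python3 -m creep '{"jaw":[1,1,1,1,1,1,1,1,1,1],"translation":[[0.003,0,0],[0.003,0,0],[0.002,0,0],[0.002,0,0],[0.001,0,0],[0.001,0,0],[0.001,0,0],[0,0,0],[0,0,0],[0,0,0]],"roll":[0,0,0,0,0,0,0,0,0,0]}' 30
python3 -c "
from plant import *
s=get_state();print(s['contact_force'],s['tcp_pos'],s['gripper_width'])"
```

```text
time_s: 10.15
tcp_pos: [0.5289, -0.3121, 0.0306]
eef_rot: [176.9, 90.0, -12.1]
contact_force: [-0.0, 0.4, -1.0]
gripper_width: 0.0269
[-0.04173805  0.38758998 -1.02905861] [ 0.52885374 -0.31208601  0.03064471] 0.02687115226071017
```

```bash
python3 -m creep '{"jaw":[1,1,1,1,1,1,1,1,1,1],"translation":[[0.0005,0,0],[0,0,0],[0.0005,0,0],[0,0,0],[0.0005,0,0],[0,0,0],[0.0005,0,0],[0,0,0],[0.0005,0,0],[0,0,0]],"roll":[0,0,0,0,0,0,0,0,0,0]}' 30
python3 -c "
from plant import *
s=get_state();print(s['contact_force'],s['tcp_pos'],s['gripper_width'])"
```

```text
time_s: 11.15
tcp_pos: [0.5287, -0.3121, 0.028]
eef_rot: [-7.1, 90.0, 163.9]
contact_force: [0.5, 0.2, -0.7]
gripper_width: 0.0268
[ 0.54271169  0.18677352 -0.72711761] [ 0.52871909 -0.31205633  0.02796261] 0.026817451082955357
```

```bash
python3 -m creep '{"jaw":[1,1,1,1,1,1,1,1,1,1],"translation":[[0.0005,0,0],[0,0,0],[0.0005,0,0],[0,0,0],[0.0005,0,0],[0,0,0],[0,0,0],[0,0,0],[0,0,0],[0,0,0]],"roll":[0,0,0,0,0,0,0,0,0,0]}' 30
python3 -c "
from plant import *
for i in range(3):
  s=get_state();capture('side');print(s['contact_force'],s['tcp_pos'],s['gripper_width'])"
```

```text
time_s: 12.15
tcp_pos: [0.5289, -0.3122, 0.0278]
eef_rot: [149.0, 90.0, -39.9]
contact_force: [-3.3, 2.4, 10.1]
gripper_width: 0.0269
[-3.25771071  2.36527228 10.06488502] [ 0.52885793 -0.31215032  0.02777007] 0.026873621607670335
[-3.90843048  3.16196743 10.4826595 ] [ 0.52882315 -0.31210854  0.02773545] 0.026598429702494892
[-3.20008963  2.77724754 10.12199658] [ 0.52887942 -0.3121132   0.02776377] 0.026754247529440826
```

The cover is down on the floor of the tray (10 N). I'll back off 1 mm to relieve that, then release.

```bash
python3 -m creep '{"jaw":[1,1,1,-0.4,-0.4,-0.4,-0.4,-0.4,-0.4,-0.4],"translation":[[-0.0005,0,0],[-0.0005,0,0],[0,0,0],[0,0,0],[0,0,0],[0,0,0],[0,0,0],[0,0,0],[0,0,0],[0,0,0]],"roll":[0,0,0,0,0,0,0,0,0,0]}' 30
python3 -m creep '{"jaw":[-1,-1,-1,-1,-1,-1,-1,-1,-1,-1],"translation":[[0,0,0],[0,0,0],[0,0,0],[0,0,0],[0,0,0],[0,0,0],[0,0,0],[0,0,0],[0,0,0],[0,0,0]],"roll":[0,0,0,0,0,0,0,0,0,0]}'
python3 - <<'E'
from plant import *
import cv2
s=get_state();print(s["gripper_width"],s["contact_force"],s["tcp_pos"])
c=capture("wrist");cv2.imwrite("pics/w9.png",c["image"][:,:,::-1])
E
```

```text
time_s: 13.3
tcp_pos: [0.5288, -0.312, 0.0274]
eef_rot: [-18.9, 90.0, 152.1]
contact_force: [-0.5, -0.4, -1.2]
gripper_width: 0.0609
time_s: 14.3
tcp_pos: [0.5288, -0.3121, 0.0275]
eef_rot: [-18.2, 90.0, 152.8]
contact_force: [0.2, 0.6, -1.3]
gripper_width: 0.0877
0.08774457008895806 [ 0.18080189  0.64288563 -1.31779736] [ 0.5287964  -0.31207702  0.02754662]
```

View pics/w9.png

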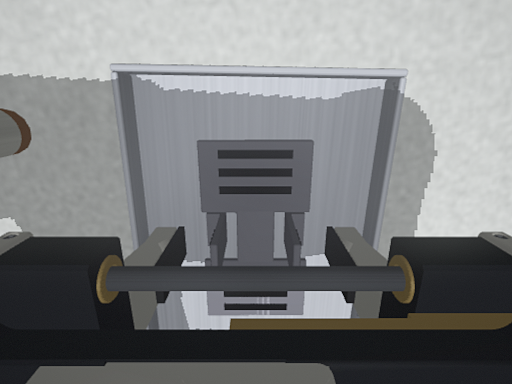

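The tabs have sprung back out and the fingers are clear of them. I'll retreat straight up.

```bash
python3 -m creep '{"jaw":[-1,-1,-1,-1,-1,-1,-1,-1,-1,-1],"translation":[[-0.005,0,0],[-0.01,0,0],[-0.02,0,0],[-0.03,0,0],[-0.03,0,0],[-0.03,0,0],[-0.03,0,0],[-0.02,0,0],[-0.01,0,0],[0,0,0]],"roll":[0,0,0,0,0,0,0,0,0,0]}'
python3 - <<'E'
from plant import *
import cv2
s=get_state();print(s["gripper_width"],s["contact_force"],s["tcp_pos"])
for n in ["wrist","side","scene"]:
    c=capture(n);cv2.imwrite(f"pics/{n}10.png",c["image"][:,:,::-1])
E
```

```text
time_s: 15.35
tcp_pos: [0.5294, -0.3123, 0.2145]
eef_rot: [173.5, 89.8, -15.5]
contact_force: [-0.3, 0.2, -0.0]
gripper_width: 0.0877
0.08774204961111147 [-0.2797426   0.21244191 -0.04445686] [ 0.52943286 -0.31227984  0.21451304]
```

View pics/wrist10.png

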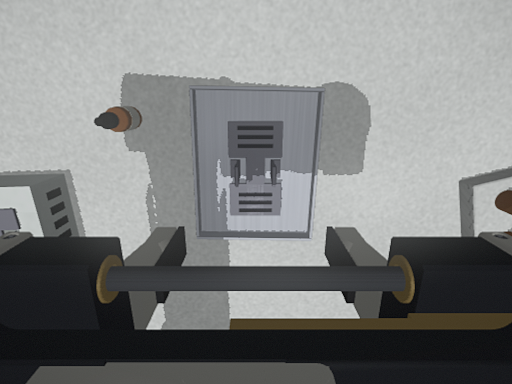

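View pics/scene10.png

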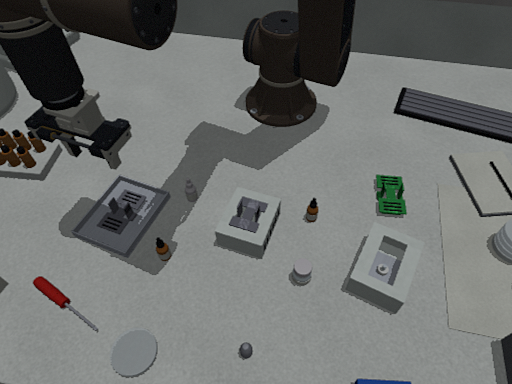

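View pics/side10.png

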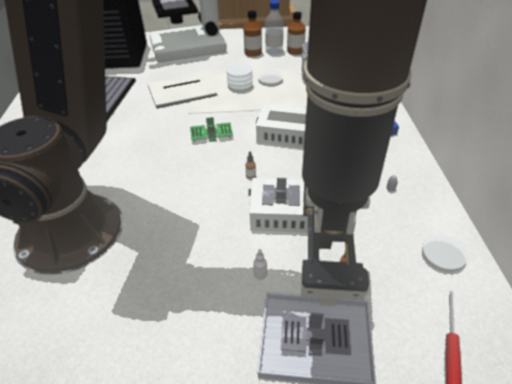

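The cover lies flat and upright near the middle of the tray, at about (255,168) in the wrist view and (122,210) in the scene view. The long housing is open at (385,262). The short cover and the green look-alike are where they were, and nothing has been knocked over. I'll hand it in.

```bash
python3 -c "
from plant import *
print(close_job())"
```

```text
the job is handed in; nothing more can be done
None
```

The long slotted cover is off its housing and sitting flat, right side up, near the middle of the metal tray. I squeezed both tabs fully (about 27 mm opening), lifted it straight up, and set it down with about 10 N of contact. I then opened the fingers and moved up clear of it. The job was handed in at about 15.5 s.

**Last checks:** the pictures from all three cameras show the cover in the tray with its tabs sprung back out and the long housing open. The short cover is still clipped in, and the green look-alike and the other objects have not moved. The gripper was about 0.19 m above the cover, with close to zero force on it.

**Disagreements:**
- **Camera positions:** before the grasp, the cover's position differed by 5–8 mm between cameras. I relied on the close wrist view relative to the tool.
- **Force reading:** it showed about -1.3 N vertically just after release, with nothing held. It was back to zero after the retreat, so I took it as sensor noise.

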